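# Fit the crank and wind the slide to the clip

## Robot

A 6-joint arm with a two-finger parallel gripper is mounted at the origin on a cart in front of the work surface, level with it; the furniture and walls round the work are solid. World frame = base frame: x ahead of the robot, y to its left, z up, the work surface at z = 0. Lengths are in mm, angles in rad, forces in N, time in s.
With the tool pointing down it reaches from about 350 to 725 mm from the base axis. Payload 4.3 kg.
Tool frame: the origin (TCP) lies at the very end of the fingers, on their centre line; the grasp point (between the pads) lies 19 mm behind it; z points along the fingers, y is the line along which they close (so a half turn about z gives the same grasp; the last joint's range is limited). The gripper opens to 85 mm and grips with 20 to 120 N. Pads are 22 mm wide; open, the fingers measure 114 mm over their backs; the gripper's body (76 mm by 85 mm) begins 54 mm behind the grasp point. The pads swing forward as they close: fully open they stand 13 mm farther back than shut.
Start: joints at [1.1, 0.377, 0.081, 1.274, 0, 1.46], TCP at [202.997, 538.014, 231.329] pointing down, gripper open.
Joint ranges: [-2.72, 2.72], [-0.84, 1.66], [-1.02, 1.22], [-1.77, 2.12], [-1.37, 1.28], [-3.14, 3.14]. Speed limits (rad/s): [2.57, 2.57, 3.14, 3.14, 3.14, 3.14].

## Interface

Orientations are given as [roll, pitch, yaw] about the fixed x, y, z axes, in that order (R = Rz(yaw) Ry(pitch) Rx(roll)).
In Python, from station import arm gives the robot as it stands.
- The arm moves only by the tool carry_out, never from a script. Its argument "series" is a list of rows, each an object with "delta_pos": the shift along the world's x, y, z in m, a list of three; "angular": the turn, a rotation vector about the world's x, y, z in rad, a list of three; "fingers": the finger opening in m, from 0 to 0.0854. A call has 1 to 12 rows; each row is the pose to reach, as a shift and turn from the pose commanded when the call began; what a row does not reach only later rows make up. A row lasts 1/12 s, in which the tool goes at most 41.7 mm and 7.16 degrees, less where a joint would pass 70% of its speed; a pose out of reach is approached as far as the arm can. A call with a gripper value outside its range is refused whole. The fingers move at their own pace and stop on an object; "newtons" is the grip in N (left out, the last holds). Time passes only in rows, so rows that repeat a pose let the fingers close. It gives the time, the measured TCP pose, the force, the opening and the grip force at its end, in the units of the state.
- arm.read_state(): the state, without advancing time (a new reading comes with each control period).
- arm.snapshot(name): name is "scene" or "top"; returns a dict with "frame" (420x560x3 uint8, red, green, blue), "z_map" (420x560 float32, mm along the optical axis (not along the pixel's ray), 0 where there is no reading), "mtx" (3x3 intrinsics, pixels), "distortion" ([k1, k2, p1, p2, k3] as OpenCV has them; the pictures are not rectified), "world_from_camera" (4x4, takes a point from camera to world coordinates). Camera axes: x right, y down, z forward; pixel columns grow to the right and rows downward; lengths in mm; the calibration is good to about 2 mm. A picture is of the moment at which its call begins.
- arm.job_done(): hands the job in; it is judged then, once.
The state is a dict: "t": time; "q": joint angles; "joint_vel": joint speeds; "tau": joint torques, N m; "tcp_pos": TCP position; "tool_rot": TCP orientation; "ft_force": force on the tool from outside, world axes, zero at the start; "moment": the same for the moment, N m; "finger_gap": opening from 0.0 (shut) to 1.0 (fully open); "finger_force": force on a finger pad.
Only numpy, scipy, OpenCV 4.12 (cv2) and the standard library are available. Lean on these libraries where they do the work, as an engineer would, in place of code of your own. Each camera call takes 0.05 s, during which the arm holds its last target. There are 200 camera calls.

## Task

Take the crank with the orange handle, fit it fully down over the square shaft end of the screw slide, and wind it clockwise (seen from above) by its handle, about two full turns, until the red pointer on the slide's table stands beside the green clip. Leave the crank sitting on the shaft.

Things in the scene. Friction and masses are not known exactly. Their poses are not given: they have to be found in the camera images.
- crank: Loose crank. Dark hub 38x38x48 mm (grip it across y), square socket 22 mm wide, 38 deep, opening down. Flat arm along +x, 34 to 44 mm above the hub's underside. Upright orange handle on the arm, turning freely on its pin: 24 mm thick, 80 mm from hub axis, 44 to 88 mm above the underside. 0.4 kg. Origin: centre of hub's underside; z up. Not the small crank with blue handle (hub 28 mm).
- shaft_tip (a point): Centre of the tip of the upright steel square shaft on the green housing of a fixed screw slide. Shaft 20x20 mm, sides along this frame's x and y (it turns with the shaft), top 16 mm tapered to 8x8. Hub fits at any quarter turn and seats on a collar 34 mm below this point. Friction about 0.15 N m, stays where left; one clockwise turn (from above) moves the table 20 mm away from the shaft.
- pointer (a point): Tip of the red pointer (8 mm wide) on the robot-facing edge of the dark sliding table, which carries a V-block and tube (up to 100 mm above the bench, 130 mm or more from the shaft). Axes of the slide: the table moves along -y, away from the shaft. The table cannot be pushed by hand; only the shaft drives it.
- clip: Green clip with a white line, 8x14x20 mm, fixed on the grey base plate beside the table's path, 34 to 46 mm beyond the pointer's start. Origin: centre of its underside, in line with the white line; y axis along the slide, -y away from the shaft. The pointer passes beside it without touching.

How it is judged:
By the outcome, as a careful person would: the job done as asked, in the order asked, and still so for the second after the job is handed in, with the robot touching nothing.
It also fails if it takes over 72 s, if anything falls off the work surface, if the arm or the gripper's body presses on something with over 40 N, if the wrist force passes 120 N, or if a joint passes its speed limit or range.

## Working session

There is one attempt and no reset: what is moved stays moved. The work goes in short steps, Python scripts to look and compute and a tool call to move; the robot and the scene stay as the last step left them, time stands still between calls to the robot, and variables do not carry over. Pictures are saved under pics/ and viewed, at most 10 in all, crops included, and the job is handed in when it is done.

Besides the shell and the picture viewer there is one more tool, called after "Call:" as a command line: name --argument value ..., lists and objects as JSON in quotes. carry_out: Moves the arm, as the interface text tells. Its arguments: {"type":"object","properties":{"series":{"type":"array","items":{"type":"object","properties":{"delta_pos":{"type":"array","items":{"type":"number"}},"angular":{"type":"array","items":{"type":"number"}},"fingers":{"type":"number"}}}},"newtons":{"type":"number"}},"required":["series"]}

```bash
mkdir -p pics
cat > h.py <<'E'
import numpy as np,cv2
from station import arm
def snap(n,f):
    s=arm.snapshot(n); cv2.imwrite('pics/'+f+'.png',cv2.cvtColor(s['frame'],cv2.COLOR_RGB2BGR)); np.savez('pics/'+f,**s); return s
def cloud(s):
    z=np.asarray(s['z_map'],float); h,w=z.shape; u,v=np.meshgrid(np.arange(w),np.arange(h))
    p=cv2.undistortPoints(np.stack([u,v],-1).reshape(-1,1,2).astype(float),np.asarray(s['mtx'],float),np.asarray(s['distortion'],float)).reshape(h,w,2)
    c=np.dstack([p[...,0]*z,p[...,1]*z,z]); T=np.asarray(s['world_from_camera'])
    W=c@T[:3,:3].T+T[:3,3]; W[z==0]=np.nan; return W
def ray(s,u,v,zp):
    p=cv2.undistortPoints(np.array([[[u,v]]],float),np.asarray(s['mtx'],float),np.asarray(s['distortion'],float))[0,0]
    T=np.asarray(s['world_from_camera']); d=T[:3,:3]@[p[0],p[1],1]; o=T[:3,3]; return o+d*(zp-o[2])/d[2]
E
python3 - <<'E'
from h import *
a=snap('scene','s1');b=snap('top','t1')
for s in(a,b):print(np.round(s['world_from_camera'],2),np.round(s['mtx'],0).tolist())
st=arm.read_state();print(st)
E
```

```text
[[ 6.9000e-01 -3.5000e-01  6.3000e-01 -2.7598e+02]
 [-7.2000e-01 -3.6000e-01  5.9000e-01 -7.2977e+02]
 [ 1.0000e-02 -8.6000e-01 -5.0000e-01  7.0504e+02]
 [ 0.0000e+00  0.0000e+00  0.0000e+00  1.0000e+00]] [[508.0, 0.0, 287.0], [0.0, 508.0, 207.0], [0.0, 0.0, 1.0]]
[[ 2.0000e-02 -9.9000e-01  1.3000e-01  3.6721e+02]
 [-1.0000e+00 -2.0000e-02  0.0000e+00  1.5390e+01]
 [-0.0000e+00 -1.3000e-01 -9.9000e-01  1.2645e+03]
 [ 0.0000e+00  0.0000e+00  0.0000e+00  1.0000e+00]] [[456.0, 0.0, 274.0], [0.0, 456.0, 208.0], [0.0, 0.0, 1.0]]
{'t': 0.1, 'q': array([ 1.09969723e+00,  3.78040922e-01,  7.97494947e-02,  1.27438422e+00,
       -3.38928914e-05,  1.46050183e+00]), 'joint_vel': array([-0.00034699, -0.00282709,  0.00222035,  0.00190331,  0.00140488,
        0.00060146]), 'tau': array([ 1.02007860e-03, -4.64694428e+01,  2.70582533e+01,  1.20140865e-02,
       -7.69434359e-05,  8.91471483e-07]), 'tcp_pos': array([202.72261227, 537.44837416, 230.42135285]), 'tool_rot': array([-3.13972102e+00, -1.73171755e-04,  2.78078793e+00]), 'ft_force': array([-0.11022005,  0.13163811, -0.40865607]), 'moment': array([ 0.04457591, -0.07735181, -0.00019246]), 'finger_force': 0.0, 'finger_gap': 0.9975284330302441}
```

View pics/s1.png

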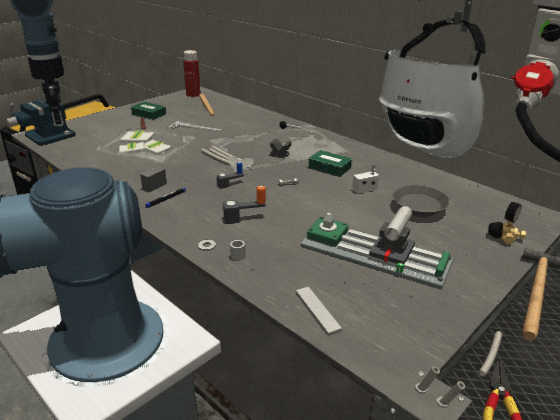

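View pics/t1.png

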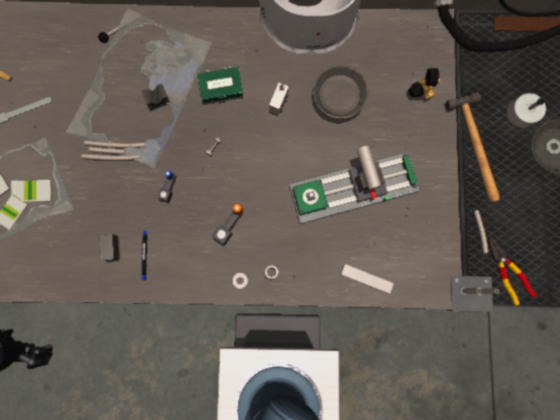

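The scene view shows the crank (hub 232,212, orange handle 262,194), the shaft on the green housing (328,222), the pointer (388,254) and the clip (401,267). In the top view the hub is at (222,236), the handle at (238,209), the shaft at (310,196), the pointer at (372,194) and the clip at (387,197).

Run:
```python
from h import *
a=np.load('pics/s1.npz');b=np.load('pics/t1.npz')
f=cv2.imread('pics/t1.png')[140:260,200:430]; g=cv2.imread('pics/s1.png')[170:290,210:460]
f=cv2.resize(f,None,fx=3,fy=3,interpolation=cv2.INTER_CUBIC)[:, :690]; g=cv2.resize(g,(690,331),interpolation=cv2.INTER_CUBIC)
cv2.imwrite('pics/c1.png',cv2.resize(np.vstack([f,g]),None,fx=.86,fy=.86))
for n,s in(('top',b),('scene',a)):
    W=cloud(s);hsv=cv2.cvtColor(s['frame'],cv2.COLOR_RGB2HSV).astype(int);H,S,V=hsv[...,0],hsv[...,1],hsv[...,2]
    reg=(W[...,0]>300)&(W[...,0]<750)&(W[...,1]>-400)&(W[...,1]<250)
    for nm,m in(('orange',(H>5)&(H<18)&(S>180)&(V>100)),('red',((H<4)|(H>176))&(S>150)&(V>80)),('green',(H>50)&(H<85)&(S>130))):
        k,L,st,c=cv2.connectedComponentsWithStats((m&reg).astype(np.uint8))
        for i in range(1,k):
            if st[i,4]>4: print(n,nm,c[i].round(1),st[i],np.nanmedian(W[L==i],0).round(1),np.nanmax(W[L==i][:,2]).round(1))
    box=reg&(W[...,0]<620)
    # hub top
    m=(W[...,2]>35)&(W[...,2]<130)&reg
    k,L,st,c=cv2.connectedComponentsWithStats(m.astype(np.uint8))
    for i in range(1,k):
        if st[i,4]>20: print(n,'blob',c[i].round(1),st[i],np.nanmedian(W[L==i],0).round(1),np.nanmax(W[L==i][:,2]).round(1))
```

```text
top orange [237. 208.] [233 204   9   9  49] [517.9 116.2  86.5] 91.6
top red [372.2 193.5] [370 189   6  10  38] [ 570.5 -246.    38.9] 44.0
top green [408.9 170.2] [404 157  11  27 124] [ 638.  -348.1   33. ] 40.1
top green [309.3 197.5] [294 182  31  31 400] [554.7 -75.1  35.6] 42.1
top green [385.  198.5] [384 198   3   2   6] [ 558.4 -282.5   30.5] 39.1
top blob [368.2 173.4] [349 146  39  53 999] [ 613.1 -223.7   86.5] 105.3
top blob [310.1 196.4] [294 180  34  33 554] [557.7 -77.2  37.8] 76.9
top blob [227.3 224.6] [212 203  31  41 428] [473.7 144.5  46.8] 92.6
scene orange [260.6 194.5] [257 186   8  18 121] [510.3 110.5  71.5] 90.3
scene red [386.6 254.7] [384 249   7  13  51] [ 560.5 -247.8   37.1] 42.2
scene green [397.7 266.4] [397 262   3  10  19] [ 556.  -283.9   26.1] 34.2
scene green [401.4 268. ] [400 264   4   9  21] [ 559.8 -291.3   21.8] 34.0
scene blob [246.2 201.8] [223 186  42  28 462] [485.8 132.9  47.7] 90.4
scene blob [395.1 234.2] [ 371  206   42   55 1208] [ 593.6 -237.7   70.9] 102.2
scene blob [327.  226.3] [307 213  40  27 494] [549.3 -82.9  38.1] 76.2
scene blob [241.6 244.4] [237 240   9   9  27] [360.7  10.7  36.3] 39.0
```

View pics/c1.png

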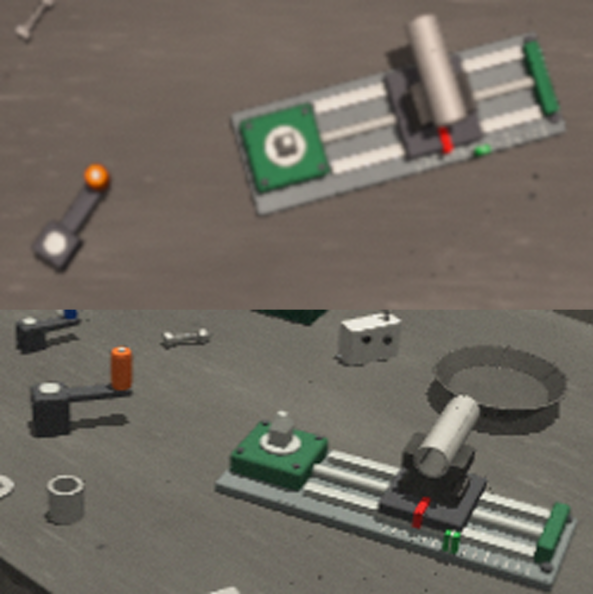

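The crop shows the hub's white cap at about (221.3,234.2) in the top image, the handle top at (237.2,207.8), the shaft tip at (310.5,195.4), the pointer tip at about (373,199) and the clip at (387,198).

Run:
```python
from h import *
a=np.load('pics/s1.npz');b=np.load('pics/t1.npz')
print('hub',ray(b,221.3,234.2,48).round(1),'handle',ray(b,237.2,207.8,88).round(1),'tip',ray(b,310.5,195.4,77).round(1))
f=b['frame'];
def cen(s,u,v,r,zp,fn):
    h=cv2.cvtColor(s['frame'],cv2.COLOR_RGB2HSV).astype(int)[v-r:v+r+1,u-r:u+r+1]; yy,xx=np.nonzero(fn(h)); 
    print(len(xx),xx.mean()+u-r,yy.mean()+v-r,ray(s,xx.mean()+u-r,yy.mean()+v-r,zp).round(1))
cen(b,221,234,7,48,lambda h:(h[...,2]>140)&(h[...,1]<60))
cen(a,231,205,7,48,lambda h:(h[...,2]>140)&(h[...,1]<60))
for n,s in(('top',b),('scene',a)):
    W=cloud(s); m=(W[...,2]>46)&(np.hypot(W[...,0]-555,W[...,1]+78)<40)
    P=W[m]; v,u=np.nonzero(m); print(n,len(P)); 
    for z0,z1 in((46,60),(60,70),(70,90)):
        k=(P[:,2]>z0)&(P[:,2]<z1)
        if k.any(): print(z0,k.sum(),P[k].mean(0).round(1),P[k].min(0).round(1),P[k].max(0).round(1))
    m=(W[...,2]>38)&(W[...,2]<55)&(np.hypot(W[...,0]-465,W[...,1]-150)<34)
    print('hubtop',m.sum(),np.nanmean(W[m],0).round(1))
    # slide base plate edges
    m=(W[...,2]>8)&(W[...,2]<110)&(W[...,0]>480)&(W[...,0]<720)&(W[...,1]<-20)&(W[...,1]>-420)
    k,L,st,c=cv2.connectedComponentsWithStats(m.astype(np.uint8));i=1+st[1:,4].argmax()
    print('rect',cv2.minAreaRect(W[L==i][:,:2].astype(np.float32)))
g1=cv2.resize(b['frame'][180:214,292:332],(390,330),interpolation=cv2.INTER_CUBIC);g2=cv2.resize(a['frame'][205:245,308:350],(390,330),interpolation=cv2.INTER_CUBIC)
cv2.imwrite('pics/c2.png',np.hstack([g1,g2])[...,::-1])
```

```text
hub [451.7 159.3  48. ] handle [518.4 115.5  88. ] tip [556.4 -75.9  77. ]
66 220.96969696969697 233.93939393939394 [452.4 160.2  48. ]
31 230.61290322580646 202.5483870967742 [454.7 165.3  48. ]
top 63
46 17 [557.6 -76.   55.5] [549.6 -87.4  49. ] [571.3 -65.7  59.2]
60 30 [559.3 -76.2  64.1] [551.7 -86.4  60.2] [571. -65.  70.]
70 16 [560.7 -76.3  73.5] [555.4 -82.4  70.4] [566.4 -69.7  76.9]
hubtop 272 [462.3 153.4  46.5]
rect ((606.9869995117188, -196.56561279296875), (145.80953979492188, 346.2016296386719), 16.227703094482422)
scene 107
46 49 [551.1 -80.1  53. ] [544.1 -88.4  46. ] [566.4 -69.3  59.9]
60 40 [554.2 -80.1  64.3] [544.8 -87.2  60.5] [566.6 -71.   69.1]
70 18 [555.8 -77.2  72.7] [549.3 -81.7  70.5] [565.  -73.   76.2]
hubtop 194 [458.5 147.8  46.1]
rect ((604.0626220703125, -195.64222717285156), (152.6142578125, 344.77978515625), 16.471494674682617)
```

View pics/c2.png

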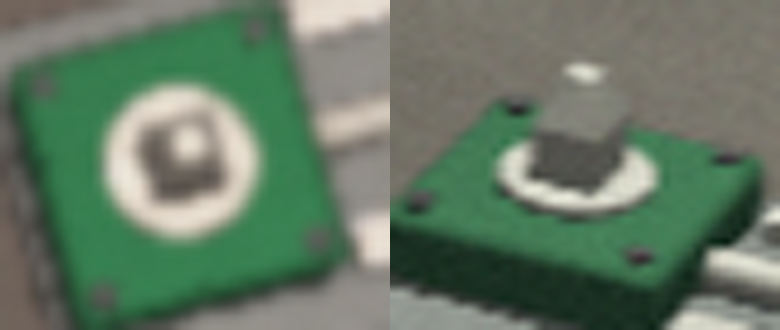

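Call:
carry_out --series '[{"delta_pos": [0.249, -0.378, -0.1], "angular": [0, 0, -0.23], "fingers": 0.0854}, {"delta_pos": [0.249, -0.378, -0.1], "angular": [0, 0, -0.23]}, {"delta_pos": [0.249, -0.378, -0.1], "angular": [0, 0, -0.23]}, {"delta_pos": [0.249, -0.378, -0.1], "angular": [0, 0, -0.23]}, {"delta_pos": [0.249, -0.378, -0.1], "angular": [0, 0, -0.23]}, {"delta_pos": [0.249, -0.378, -0.1], "angular": [0, 0, -0.23]}, {"delta_pos": [0.249, -0.378, -0.1], "angular": [0, 0, -0.23]}, {"delta_pos": [0.249, -0.378, -0.1], "angular": [0, 0, -0.23]}, {"delta_pos": [0.249, -0.378, -0.1], "angular": [0, 0, -0.23]}, {"delta_pos": [0.249, -0.378, -0.1], "angular": [0, 0, -0.23]}, {"delta_pos": [0.249, -0.378, -0.1], "angular": [0, 0, -0.23]}, {"delta_pos": [0.249, -0.378, -0.1], "angular": [0, 0, -0.23]}]'

```text
invalid input at $.series[1]: expected keys delta_pos, angular, fingers
```

Run:
```python
from h import *
st=arm.read_state();print(st['t'],st['tcp_pos'],st['tool_rot'],st['q'],st['ft_force'])
a=np.load('pics/s1.npz');b=np.load('pics/t1.npz')
print('tip',ray(b,310.7,194.2,77),'collar',ray(b,310.2,196.1,43))
q=lambda x,y:(308+(x-390)/390*42-.5,205+y/330*40-.5)
c=[ray(a,*q(x,y),43) for x,y in((530,172),(597,190),(622,165))];print(np.round(c,1))
for i in(0,1):d=c[i+1]-c[i];print(np.hypot(*d[:2]),np.degrees(np.arctan2(d[1],d[0])))
print('tip scene',ray(a,*q(585,72),77),'collar scene',ray(a,*q(577,172),43))
print('handle scene',ray(a,260.8,187.5,88))
```

```text
0.1 [202.72261227 537.44837416 230.42135285] [-3.13972102e+00 -1.73171755e-04  2.78078793e+00] [ 1.09969723e+00  3.78040922e-01  7.97494947e-02  1.27438422e+00
 -3.38928914e-05  1.46050183e+00] [-0.11022005  0.13163811 -0.40865607]
tip [559.56938454 -76.35321499  77.        ] collar [559.83680021 -77.66886226  43.        ]
[[546.4 -70.8  43. ]
 [551.3 -89.6  43. ]
 [566.6 -85.4  43. ]]
19.450152908161225 -75.41763673830305
15.902277852028748 15.305982432328493
tip scene [556.03224745 -79.12529937  77.        ] collar scene [555.20263782 -79.52537627  43.        ]
handle scene [516.49234113 115.77143966  88.        ]
```

Call:
carry_out --series '[{"delta_pos": [0.249, -0.378, -0.1], "angular": [0, 0, -0.23], "fingers": 0.0854}, {"delta_pos": [0.249, -0.378, -0.1], "angular": [0, 0, -0.23], "fingers": 0.0854}, {"delta_pos": [0.249, -0.378, -0.1], "angular": [0, 0, -0.23], "fingers": 0.0854}, {"delta_pos": [0.249, -0.378, -0.1], "angular": [0, 0, -0.23], "fingers": 0.0854}, {"delta_pos": [0.249, -0.378, -0.1], "angular": [0, 0, -0.23], "fingers": 0.0854}, {"delta_pos": [0.249, -0.378, -0.1], "angular": [0, 0, -0.23], "fingers": 0.0854}, {"delta_pos": [0.249, -0.378, -0.1], "angular": [0, 0, -0.23], "fingers": 0.0854}, {"delta_pos": [0.249, -0.378, -0.1], "angular": [0, 0, -0.23], "fingers": 0.0854}, {"delta_pos": [0.249, -0.378, -0.1], "angular": [0, 0, -0.23], "fingers": 0.0854}, {"delta_pos": [0.249, -0.378, -0.1], "angular": [0, 0, -0.23], "fingers": 0.0854}, {"delta_pos": [0.249, -0.378, -0.1], "angular": [0, 0, -0.23], "fingers": 0.0854}, {"delta_pos": [0.249, -0.378, -0.1], "angular": [0, 0, -0.23], "fingers": 0.0854}]'

```text
t: 1.1
tcp_pos: [454.4, 154.9, 129.8]
tool_rot: [-3.139, 0.002, 2.544]
ft_force: [0.4, 0.2, -0.5]
finger_gap: 1.003
finger_force: 0.0
```

Call:
carry_out --series '[{"delta_pos": [0, 0, 0], "angular": [0, 0, 0], "fingers": 0.0854}, {"delta_pos": [0, 0, 0], "angular": [0, 0, 0], "fingers": 0.0854}, {"delta_pos": [0, 0, 0], "angular": [0, 0, 0], "fingers": 0.0854}]'

```text
t: 1.35
tcp_pos: [451.2, 161.0, 131.4]
tool_rot: [-3.142, -0.001, 2.552]
ft_force: [0.8, -0.1, 0.9]
finger_gap: 0.999
finger_force: 0.0
```

Run:
```python
from h import *
snap('scene','s2');snap('top','t2')
st=arm.read_state();print(st['t'],st['tcp_pos'],st['tool_rot'],st['q'])
f=cv2.imread('pics/s2.png')[130:240,180:320]
cv2.imwrite('pics/c3.png',cv2.resize(f,None,fx=4,fy=4,interpolation=cv2.INTER_CUBIC))
```

```text
1.45 [451.32781465 161.32525192 131.5983531 ] [ 3.14118917e+00 -1.13752423e-04  2.55324279e+00] [ 2.10599018e-01  2.43274967e-01 -3.73426761e-01  9.53884793e-01
  3.62929102e-04  7.98948943e-01]
```

View pics/c3.png

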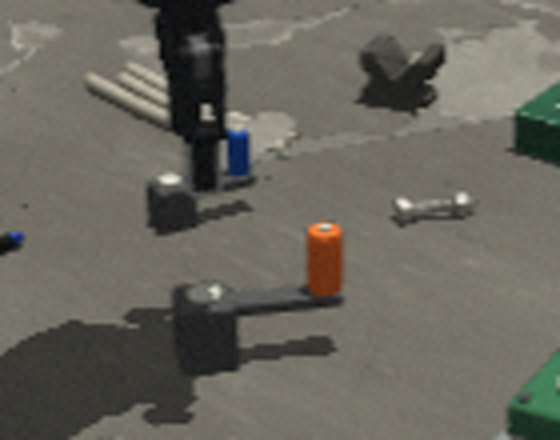

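The gripper hangs above and behind the hub in this view (finger tip at about scene px (231,177)). The hub cap is at (231,203), and the handle top at (261,187).

Run:
```python
from h import *
def proj(s,P):
    T=np.linalg.inv(s['world_from_camera']);return cv2.projectPoints(np.atleast_2d(P).astype(float),cv2.Rodrigues(T[:3,:3])[0],T[:3,3],s['mtx'],s['distortion'])[0].reshape(-1,2)
b=np.load('pics/t2.npz');s=np.load('pics/s2.npz')
c=np.array([451.5,160]);y=-.593;R=np.array([[np.cos(y),-np.sin(y)],[np.sin(y),np.cos(y)]])
P=[[*(c+R@d),z] for z in(0,48) for d in([-19,-19],[19,-19],[19,19],[-19,19])]+[[*c,48],[*(c+R@[80,0]),88],[451.3,161.3,131.6]]
print((4*(proj(s,P)-[180,130])).round(0).tolist())
print(proj(np.load('pics/t1.npz'),P[-3:]).round(1))
```

```text
[[181.0, 376.0], [239.0, 370.0], [232.0, 340.0], [175.0, 346.0], [178.0, 312.0], [237.0, 307.0], [230.0, 278.0], [172.0, 283.0], [204.0, 295.0], [325.0, 230.0], [197.0, 179.0]]
[[221.  234.3]
 [237.3 208. ]
 [216.6 231.9]]
```

Call:
carry_out --series '[{"delta_pos": [0, -0.001, -0.03], "angular": [0, 0, 0], "fingers": 0.0854}, {"delta_pos": [0, -0.001, -0.06], "angular": [0, 0, 0], "fingers": 0.0854}, {"delta_pos": [0, -0.001, -0.09], "angular": [0, 0, 0], "fingers": 0.0854}, {"delta_pos": [0, -0.001, -0.11], "angular": [0, 0, 0], "fingers": 0.0854}, {"delta_pos": [0, -0.001, -0.12], "angular": [0, 0, 0], "fingers": 0.0854}, {"delta_pos": [0, -0.001, -0.12], "angular": [0, 0, 0], "fingers": 0.07}, {"delta_pos": [0, -0.001, -0.12], "angular": [0, 0, 0], "fingers": 0.05}, {"delta_pos": [0, -0.001, -0.12], "angular": [0, 0, 0], "fingers": 0.03}, {"delta_pos": [0, -0.001, -0.12], "angular": [0, 0, 0], "fingers": 0.03}, {"delta_pos": [0, -0.001, -0.12], "angular": [0, 0, 0], "fingers": 0.03}, {"delta_pos": [0, -0.001, -0.12], "angular": [0, 0, 0], "fingers": 0.03}, {"delta_pos": [0, -0.001, -0.12], "angular": [0, 0, 0], "fingers": 0.03}]' --newtons 70

```text
t: 2.45
tcp_pos: [453.4, 159.6, 12.9]
tool_rot: [3.139, 0.002, 2.551]
ft_force: [-1.0, 0.6, 6.2]
finger_gap: 0.437
finger_force: 70.8
```

Call:
carry_out --series '[{"delta_pos": [0, 0, 0.03], "angular": [0, 0, 0], "fingers": 0.03}, {"delta_pos": [0, 0, 0.06], "angular": [0, 0, 0], "fingers": 0.03}, {"delta_pos": [0, 0, 0.11], "angular": [0, 0, 0], "fingers": 0.03}, {"delta_pos": [0.015, -0.035, 0.11], "angular": [0, 0, -0.09], "fingers": 0.03}, {"delta_pos": [0.03, -0.07, 0.11], "angular": [0, 0, -0.18], "fingers": 0.03}, {"delta_pos": [0.045, -0.105, 0.11], "angular": [0, 0, -0.28], "fingers": 0.03}, {"delta_pos": [0.06, -0.14, 0.11], "angular": [0, 0, -0.38], "fingers": 0.03}, {"delta_pos": [0.075, -0.17, 0.11], "angular": [0, 0, -0.48], "fingers": 0.03}, {"delta_pos": [0.09, -0.2, 0.11], "angular": [0, 0, -0.58], "fingers": 0.03}, {"delta_pos": [0.1, -0.225, 0.11], "angular": [0, 0, -0.66], "fingers": 0.03}, {"delta_pos": [0.105, -0.237, 0.11], "angular": [0, 0, -0.715], "fingers": 0.03}, {"delta_pos": [0.105, -0.237, 0.11], "angular": [0, 0, -0.715], "fingers": 0.03}]'

```text
t: 3.45
tcp_pos: [558.2, -81.2, 121.2]
tool_rot: [3.141, 0.002, 1.83]
ft_force: [0.5, 0.9, -2.7]
finger_gap: 0.431
finger_force: 71.7
```

Call:
carry_out --series '[{"delta_pos": [0, 0, 0], "angular": [0, 0, 0], "fingers": 0.03}, {"delta_pos": [0, 0, 0], "angular": [0, 0, 0], "fingers": 0.03}, {"delta_pos": [0, 0, 0], "angular": [0, 0, 0], "fingers": 0.03}, {"delta_pos": [0, 0, 0], "angular": [0, 0, 0], "fingers": 0.03}]'

```text
t: 3.78
tcp_pos: [556.4, -76.8, 121.3]
tool_rot: [-3.141, -0.001, 1.838]
ft_force: [1.4, -0.3, -3.5]
finger_gap: 0.436
finger_force: 71.7
```

Run:
```python
from h import *
a=snap('scene','s3');b=snap('top','t3')
st=arm.read_state();print(st['t'],st['tcp_pos'],st['tool_rot'],st['q'],st['ft_force'])
for n,s in(('top',b),('scene',a)):
    W=cloud(s);hsv=cv2.cvtColor(s['frame'],cv2.COLOR_RGB2HSV).astype(int);H,S,V=hsv[...,0],hsv[...,1],hsv[...,2]
    m=(H>5)&(H<18)&(S>180)&(V>80)&(W[...,0]>400)&(W[...,0]<700)&(abs(W[...,1])<300)
    k,L,stt,c=cv2.connectedComponentsWithStats(m.astype(np.uint8))
    for i in range(1,k):
        if stt[i,4]>4: print(n,c[i].round(1),stt[i],np.nanmedian(W[L==i],0).round(1),np.nanmax(W[L==i][:,2]).round(1))
f=a['frame'][140:260,270:400];g=b['frame'][160:240,270:360]
cv2.imwrite('pics/c4.png',np.hstack([cv2.resize(f,(433,400),interpolation=cv2.INTER_CUBIC),cv2.resize(g,(360,400*9//10),interpolation=cv2.INTER_CUBIC)[:400] if 0 else cv2.copyMakeBorder(cv2.resize(g,(360,320),interpolation=cv2.INTER_CUBIC),0,80,0,0,0)])[...,::-1])
```

```text
3.8833 [556.67053481 -77.1022718  121.41857437] [-3.14153487e+00 -1.57502621e-04  1.83727666e+00] [-2.50566810e-01  4.06099532e-01 -1.66951358e-01  9.97873521e-01
  1.08351776e-04  1.05374917e+00] [ 0.94078713  0.27250312 -2.95133549]
scene [361.6 185.3] [357 175  11  21 170] [ 569.  -157.5  177.2] 197.4
```

View pics/c4.png

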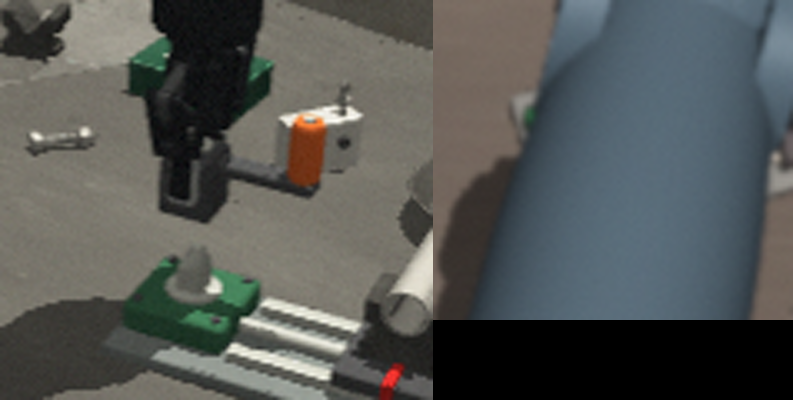

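The crank is held level over the shaft. Handle top at scene px (363.4,175.4), shaft tip at about (329,215). The arm hides the top view.

Run:
```python
from h import *
s=np.load('pics/s3.npz')
h=ray(s,363.4,175.2,197);y=1.837-np.pi
print(h,'hub',h[:2]-80*np.array([np.cos(y),np.sin(y)]))
q=lambda x,y:(270+x/3.333-.5,140+y/3.333-.5)
print('tip',ray(s,*q(199,252),77),ray(s,*q(194,285),43))
def proj(P):
    T=np.linalg.inv(s['world_from_camera']);return cv2.projectPoints(np.atleast_2d(P).astype(float),cv2.Rodrigues(T[:3,:3])[0],T[:3,3],s['mtx'],s['distortion'])[0].reshape(-1,2)
c=np.array([556.7,-77.1]);R=np.array([[np.cos(y),-np.sin(y)],[np.sin(y),np.cos(y)]])
P=[[*(c+R@d),z] for z in(109,157) for d in([-19,-19],[19,-19],[19,19],[-19,19])]+[[*(c+R@[80,0]),197],[557.5,-77.7,77]]
print(((proj(P)-[269.5,139.5])*3.333).round().tolist())
```

```text
[ 580.38293136 -151.96519118  197.        ] hub [559.33727263 -74.78306729]
tip [550.48726045 -85.96484076  77.        ] [556.5158714  -78.63847548  43.        ]
[[162.0, 211.0], [211.0, 224.0], [233.0, 201.0], [185.0, 188.0], [165.0, 151.0], [215.0, 164.0], [237.0, 142.0], [188.0, 129.0], [313.0, 121.0], [196.0, 244.0]]
```

Call:
carry_out --series '[{"delta_pos": [0.001, -0.0005, -0.015], "angular": [0, 0, 0], "fingers": 0.03}, {"delta_pos": [0.001, -0.0005, -0.028], "angular": [0, 0, 0], "fingers": 0.03}, {"delta_pos": [0.001, -0.0005, -0.035], "angular": [0, 0, 0], "fingers": 0.03}, {"delta_pos": [0.001, -0.0005, -0.04], "angular": [0, 0, 0], "fingers": 0.03}, {"delta_pos": [0.001, -0.0005, -0.043], "angular": [0, 0, 0], "fingers": 0.03}, {"delta_pos": [0.001, -0.0005, -0.043], "angular": [0, 0, 0], "fingers": 0.03}]'

```text
t: 4.38
tcp_pos: [557.6, -78.3, 77.9]
tool_rot: [-3.141, -0.0, 1.836]
ft_force: [0.4, 0.0, -2.5]
finger_gap: 0.438
finger_force: 71.7
```

Call:
carry_out --series '[{"delta_pos": [0, 0, -0.002], "angular": [0, 0, 0], "fingers": 0.03}, {"delta_pos": [0, 0, -0.004], "angular": [0, 0, 0], "fingers": 0.03}, {"delta_pos": [0, 0, -0.006], "angular": [0, 0, 0], "fingers": 0.03}, {"delta_pos": [0, 0, -0.008], "angular": [0, 0, 0], "fingers": 0.03}, {"delta_pos": [0, 0, -0.009], "angular": [0, 0, 0], "fingers": 0.03}, {"delta_pos": [0, 0, -0.009], "angular": [0, 0, 0], "fingers": 0.03}]'

```text
t: 4.88
tcp_pos: [559.3, -78.5, 69.8]
tool_rot: [3.139, 0.001, 1.836]
ft_force: [3.7, 0.4, -2.5]
finger_gap: 0.435
finger_force: 71.8
```

Call:
carry_out --series '[{"delta_pos": [0.002, 0, 0], "angular": [0, 0, 0], "fingers": 0.03}, {"delta_pos": [0.002, 0, -0.003], "angular": [0, 0, 0], "fingers": 0.03}, {"delta_pos": [0.002, 0, -0.006], "angular": [0, 0, 0], "fingers": 0.03}, {"delta_pos": [0.002, 0, -0.009], "angular": [0, 0, 0], "fingers": 0.03}, {"delta_pos": [0.002, 0, -0.012], "angular": [0, 0, 0], "fingers": 0.03}, {"delta_pos": [0.002, 0, -0.014], "angular": [0, 0, 0], "fingers": 0.03}, {"delta_pos": [0.002, 0, -0.016], "angular": [0, 0, 0], "fingers": 0.03}, {"delta_pos": [0.002, 0, -0.016], "angular": [0, 0, 0], "fingers": 0.03}]'

```text
t: 5.55
tcp_pos: [559.6, -78.5, 53.1]
tool_rot: [-3.141, -0.0, 1.836]
ft_force: [0.2, 1.8, -4.2]
finger_gap: 0.436
finger_force: 71.9
```

Call:
carry_out --series '[{"delta_pos": [0, 0, -0.001], "angular": [0, 0, 0], "fingers": 0.03}, {"delta_pos": [0, 0, -0.002], "angular": [0, 0, 0], "fingers": 0.03}, {"delta_pos": [0, 0, -0.003], "angular": [0, 0, 0], "fingers": 0.03}, {"delta_pos": [0, 0, -0.003], "angular": [0, 0, 0], "fingers": 0.03}]'

```text
t: 5.88
tcp_pos: [559.8, -78.5, 52.9]
tool_rot: [3.141, 0.001, 1.836]
ft_force: [-7.3, 1.6, 15.9]
finger_gap: 0.432
finger_force: 74.1
```

Call:
carry_out --series '[{"delta_pos": [0, 0, 0.003], "angular": [0, 0, 0], "fingers": 0.05}, {"delta_pos": [0, 0, 0.003], "angular": [0, 0, 0], "fingers": 0.0854}, {"delta_pos": [0, 0, 0.003], "angular": [0, 0, 0], "fingers": 0.0854}, {"delta_pos": [0, 0, 0.003], "angular": [0, 0, 0], "fingers": 0.0854}, {"delta_pos": [0, 0, 0.003], "angular": [0, 0, 0], "fingers": 0.0854}, {"delta_pos": [0, 0, 0.03], "angular": [0, 0, 0], "fingers": 0.0854}, {"delta_pos": [0, 0, 0.06], "angular": [0, 0, 0], "fingers": 0.0854}, {"delta_pos": [0, 0, 0.1], "angular": [0, 0, 0], "fingers": 0.0854}, {"delta_pos": [0.01, -0.037, 0.1], "angular": [0, 0, 0], "fingers": 0.0854}, {"delta_pos": [0.021, -0.077, 0.1], "angular": [0, 0, 0], "fingers": 0.0854}, {"delta_pos": [0.021, -0.077, 0.1], "angular": [0, 0, 0], "fingers": 0.0854}, {"delta_pos": [0.021, -0.077, 0.1], "angular": [0, 0, 0], "fingers": 0.0854}]'

```text
t: 6.88
tcp_pos: [581.4, -157.4, 150.0]
tool_rot: [3.141, 0.0, 1.833]
ft_force: [0.1, 0.2, -0.2]
finger_gap: 0.996
finger_force: 0.0
```

Run:
```python
from h import *
a=snap('scene','s4')
st=arm.read_state();print(st['t'],st['tcp_pos'],st['tool_rot'],st['q'],st['ft_force'])
W=cloud(a);hsv=cv2.cvtColor(a['frame'],cv2.COLOR_RGB2HSV).astype(int);H,S,V=hsv[...,0],hsv[...,1],hsv[...,2]
m=(H>5)&(H<18)&(S>180)&(V>80)&(W[...,0]>400)&(W[...,0]<700)&(abs(W[...,1])<300)
print(np.nanmedian(W[m],0),np.nanmax(W[m][:,2]))
y=1.836-np.pi; P=np.array([[559.7+80*np.cos(y),-78.5+80*np.sin(y),z] for z in(128.5,84.5)]+[[559.7,-78.5,88.5],[559.7,-78.5,40.5]])
T=np.linalg.inv(a['world_from_camera']);p=cv2.projectPoints(P,cv2.Rodrigues(T[:3,:3])[0],T[:3,3],a['mtx'],a['distortion'])[0].reshape(-1,2)
print(((p-[299.5,159.5])*5).round())
cv2.imwrite('pics/c5.png',cv2.resize(a['frame'][160:280,300:440],None,fx=5,fy=5,interpolation=cv2.INTER_CUBIC)[...,::-1])
```

```text
6.9333 [ 580.71093605 -155.94019844  149.65584384] [-3.14098563e+00 -1.03858230e-03  1.83429598e+00] [-3.68063721e-01  4.63965772e-01  3.01555697e-04  1.10823523e+00
  4.79853861e-04  9.39232375e-01] [-0.15281571  0.6281141  -0.61673008]
[ 572.29456724 -159.14012741  110.21526648] 131.05470814140688
[[313. 214.]
 [305. 296.]
 [150. 245.]
 [145. 329.]]
```

View pics/c5.png

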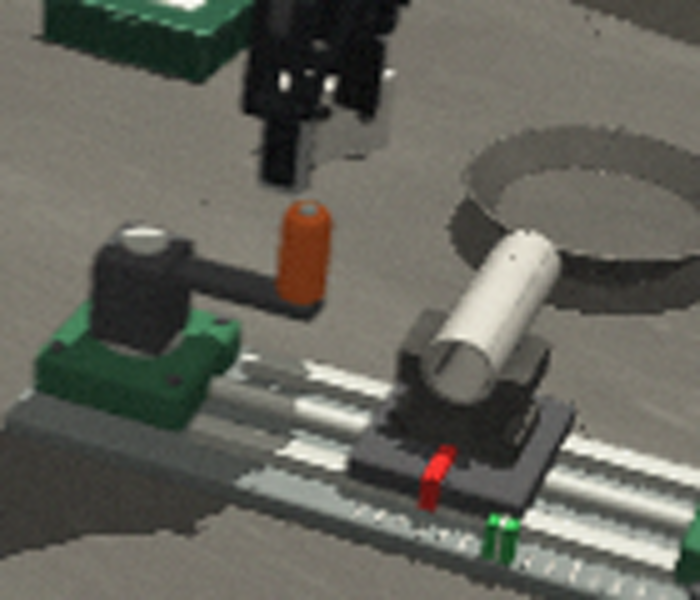

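The crank is seated on the collar: hub cap at crop (145,237), handle top (307,206), pointer tip (428,508), clip line (501,540). The gripper stands above the handle.

Call:
carry_out --series '[{"delta_pos": [0, 0, -0.02], "angular": [0, 0, 0], "fingers": 0.0854}, {"delta_pos": [0, 0, -0.04], "angular": [0, 0, 0], "fingers": 0.0854}, {"delta_pos": [0, 0, -0.05], "angular": [0, 0, 0], "fingers": 0.0854}, {"delta_pos": [0, 0, -0.05], "angular": [0, 0, 0], "fingers": 0.06}, {"delta_pos": [0, 0, -0.05], "angular": [0, 0, 0], "fingers": 0.04}, {"delta_pos": [0, 0, -0.05], "angular": [0, 0, 0], "fingers": 0.015}, {"delta_pos": [0, 0, -0.05], "angular": [0, 0, 0], "fingers": 0.015}, {"delta_pos": [0, 0, -0.05], "angular": [0, 0, 0], "fingers": 0.015}, {"delta_pos": [0, 0, -0.05], "angular": [0, 0, 0], "fingers": 0.015}, {"delta_pos": [0, 0, -0.05], "angular": [0, 0, 0], "fingers": 0.015}]' --newtons 30

```text
t: 7.77
tcp_pos: [581.9, -156.0, 101.4]
tool_rot: [3.14, 0.002, 1.836]
ft_force: [1.2, 0.4, 3.2]
finger_gap: 0.266
finger_force: 30.9
```

Run:
```python
from h import *
for k in range(3):
    f0=-74.8-120*k; f=np.radians(f0-np.arange(10,121,10)); g=np.radians(f0)
    print(np.c_[.08*(np.cos(f)-np.cos(g)),.08*(np.sin(f)-np.sin(g))].round(3).tolist())
st=arm.read_state();print(st['tcp_pos'],st['ft_force'],st['q'])
```

```text
[[-0.014, -0.002], [-0.028, -0.003], [-0.041, -0.0], [-0.055, 0.005], [-0.067, 0.012], [-0.077, 0.02], [-0.086, 0.031], [-0.093, 0.043], [-0.098, 0.056], [-0.101, 0.07], [-0.101, 0.084], [-0.098, 0.098]]
[[0.005, 0.013], [0.012, 0.025], [0.021, 0.036], [0.031, 0.045], [0.043, 0.052], [0.056, 0.057], [0.07, 0.059], [0.084, 0.059], [0.098, 0.057], [0.111, 0.052], [0.123, 0.045], [0.134, 0.036]]
[[0.009, -0.011], [0.016, -0.023], [0.021, -0.036], [0.023, -0.05], [0.023, -0.063], [0.021, -0.077], [0.016, -0.09], [0.009, -0.102], [0.0, -0.113], [-0.01, -0.122], [-0.022, -0.129], [-0.035, -0.134]]
[ 581.88262718 -155.98575349  101.37207317] [1.1996193  0.39298641 3.15356338] [-3.67103791e-01  4.95101740e-01 -8.00475584e-02  9.93254214e-01
 -1.50917537e-04  9.38851321e-01]
```

Call:
carry_out --series '[{"delta_pos": [-0.014, -0.002, 0], "angular": [0, 0, 0], "fingers": 0.015}, {"delta_pos": [-0.028, -0.003, 0], "angular": [0, 0, 0], "fingers": 0.015}, {"delta_pos": [-0.041, 0, 0], "angular": [0, 0, 0], "fingers": 0.015}, {"delta_pos": [-0.055, 0.005, 0], "angular": [0, 0, 0], "fingers": 0.015}, {"delta_pos": [-0.067, 0.012, 0], "angular": [0, 0, 0], "fingers": 0.015}, {"delta_pos": [-0.077, 0.02, 0], "angular": [0, 0, 0], "fingers": 0.015}, {"delta_pos": [-0.086, 0.031, 0], "angular": [0, 0, 0], "fingers": 0.015}, {"delta_pos": [-0.093, 0.043, 0], "angular": [0, 0, 0], "fingers": 0.015}, {"delta_pos": [-0.098, 0.056, 0], "angular": [0, 0, 0], "fingers": 0.015}, {"delta_pos": [-0.101, 0.07, 0], "angular": [0, 0, 0], "fingers": 0.015}, {"delta_pos": [-0.101, 0.084, 0], "angular": [0, 0, 0], "fingers": 0.015}, {"delta_pos": [-0.098, 0.098, 0], "angular": [0, 0, 0], "fingers": 0.015}]'

```text
t: 8.77
tcp_pos: [482.8, -57.7, 101.2]
tool_rot: [-3.142, 0.003, 1.835]
ft_force: [-1.2, -4.3, 4.5]
finger_gap: 0.27
finger_force: 31.3
```

Call:
carry_out --series '[{"delta_pos": [0.005, 0.013, 0], "angular": [0, 0, 0], "fingers": 0.015}, {"delta_pos": [0.012, 0.025, 0], "angular": [0, 0, 0], "fingers": 0.015}, {"delta_pos": [0.021, 0.036, 0], "angular": [0, 0, 0], "fingers": 0.015}, {"delta_pos": [0.031, 0.045, 0], "angular": [0, 0, 0], "fingers": 0.015}, {"delta_pos": [0.043, 0.052, 0], "angular": [0, 0, 0], "fingers": 0.015}, {"delta_pos": [0.056, 0.057, 0], "angular": [0, 0, 0], "fingers": 0.015}, {"delta_pos": [0.07, 0.059, 0], "angular": [0, 0, 0], "fingers": 0.015}, {"delta_pos": [0.084, 0.059, 0], "angular": [0, 0, 0], "fingers": 0.015}, {"delta_pos": [0.098, 0.057, 0], "angular": [0, 0, 0], "fingers": 0.015}, {"delta_pos": [0.111, 0.052, 0], "angular": [0, 0, 0], "fingers": 0.015}, {"delta_pos": [0.123, 0.045, 0], "angular": [0, 0, 0], "fingers": 0.015}, {"delta_pos": [0.134, 0.036, 0], "angular": [0, 0, 0], "fingers": 0.015}]'

```text
t: 9.77
tcp_pos: [616.1, -20.2, 100.8]
tool_rot: [-3.14, -0.002, 1.837]
ft_force: [-4.9, 1.2, 7.8]
finger_gap: 0.269
finger_force: 31.9
```

Call:
carry_out --series '[{"delta_pos": [0.009, -0.011, 0], "angular": [0, 0, 0], "fingers": 0.015}, {"delta_pos": [0.016, -0.023, 0], "angular": [0, 0, 0], "fingers": 0.015}, {"delta_pos": [0.021, -0.036, 0], "angular": [0, 0, 0], "fingers": 0.015}, {"delta_pos": [0.023, -0.05, 0], "angular": [0, 0, 0], "fingers": 0.015}, {"delta_pos": [0.023, -0.063, 0], "angular": [0, 0, 0], "fingers": 0.015}, {"delta_pos": [0.021, -0.077, 0], "angular": [0, 0, 0], "fingers": 0.015}, {"delta_pos": [0.016, -0.09, 0], "angular": [0, 0, 0], "fingers": 0.015}, {"delta_pos": [0.009, -0.102, 0], "angular": [0, 0, 0], "fingers": 0.015}, {"delta_pos": [0, -0.113, 0], "angular": [0, 0, 0], "fingers": 0.015}, {"delta_pos": [-0.01, -0.122, 0], "angular": [0, 0, 0], "fingers": 0.015}, {"delta_pos": [-0.022, -0.129, 0], "angular": [0, 0, 0], "fingers": 0.015}, {"delta_pos": [-0.036, -0.134, 0], "angular": [0, 0, 0], "fingers": 0.015}]'

```text
t: 10.77
tcp_pos: [581.3, -157.0, 101.0]
tool_rot: [3.139, 0.002, 1.835]
ft_force: [2.4, 0.2, 3.9]
finger_gap: 0.271
finger_force: 31.1
```

```bash
cat > m.py <<'E'
from h import *
import sys
u=np.array([0.281,-0.96])
def go(n,s):
    h=cv2.cvtColor(s['frame'],cv2.COLOR_RGB2HSV).astype(int);H,S,V=h[...,0],h[...,1],h[...,2];W=cloud(s)
    reg=(W[...,0]>500)&(W[...,0]<650)&(W[...,1]<-200)&(W[...,1]>-340)&(W[...,2]>10)&(W[...,2]<50)
    for nm,m in(('red',((H<5)|(H>175))&(S>140)&(V>70)),('grn',(H>45)&(H<85)&(S>110)&(W[...,1]>-310))):
        m=m&reg; v,x=np.nonzero(m); P=W[m]; 
        if len(x)>3: print(n,nm,len(x),x.mean().round(1),v.mean().round(1),(x.min(),x.max(),v.min(),v.max()),'s',np.median(P[:,:2]@u).round(1),(P[:,:2]@u).min().round(1),(P[:,:2]@u).max().round(1))
if __name__=='__main__':
    st=arm.read_state();print(st['t'],st['tcp_pos'],st['ft_force'])
    for k in('1',): go('scene1',np.load('pics/s1.npz'));go('top1',np.load('pics/t1.npz'))
    go('scene',snap('scene','s'+sys.argv[1]));go('top',snap('top','t'+sys.argv[1]))
E
python3 m.py 5
```

```text
10.7667 [ 581.3157389  -157.02495682  100.98715759] [2.37059019 0.18614602 3.88323286]
scene1 red 51 386.6 254.7 (np.int64(384), np.int64(390), np.int64(249), np.int64(261)) s 396.2 389.8 399.9
scene1 grn 45 399.8 267.1 (np.int64(397), np.int64(403), np.int64(262), np.int64(272)) s 434.4 424.4 439.7
top1 red 41 372.1 193.7 (np.int64(370), np.int64(375), np.int64(189), np.int64(198)) s 396.3 391.5 403.5
top1 grn 9 385.7 198.1 (np.int64(384), np.int64(388), np.int64(197), np.int64(199)) s 428.9 426.0 437.3
scene red 55 395.1 257.0 (np.int64(392), np.int64(399), np.int64(251), np.int64(264)) s 415.9 410.1 419.4
scene grn 46 399.8 267.1 (np.int64(397), np.int64(403), np.int64(262), np.int64(272)) s 434.4 424.7 439.7
```

Call:
carry_out --series '[{"delta_pos": [-0.014, -0.002, 0], "angular": [0, 0, 0], "fingers": 0.015}, {"delta_pos": [-0.028, -0.003, 0], "angular": [0, 0, 0], "fingers": 0.015}, {"delta_pos": [-0.041, 0, 0], "angular": [0, 0, 0], "fingers": 0.015}, {"delta_pos": [-0.055, 0.005, 0], "angular": [0, 0, 0], "fingers": 0.015}, {"delta_pos": [-0.067, 0.012, 0], "angular": [0, 0, 0], "fingers": 0.015}, {"delta_pos": [-0.077, 0.02, 0], "angular": [0, 0, 0], "fingers": 0.015}, {"delta_pos": [-0.086, 0.031, 0], "angular": [0, 0, 0], "fingers": 0.015}, {"delta_pos": [-0.093, 0.043, 0], "angular": [0, 0, 0], "fingers": 0.015}, {"delta_pos": [-0.098, 0.056, 0], "angular": [0, 0, 0], "fingers": 0.015}, {"delta_pos": [-0.101, 0.07, 0], "angular": [0, 0, 0], "fingers": 0.015}, {"delta_pos": [-0.101, 0.084, 0], "angular": [0, 0, 0], "fingers": 0.015}, {"delta_pos": [-0.098, 0.098, 0], "angular": [0, 0, 0], "fingers": 0.015}]'

```text
t: 11.87
tcp_pos: [482.3, -58.7, 100.9]
tool_rot: [-3.14, 0.004, 1.834]
ft_force: [-0.1, -5.4, 6.8]
finger_gap: 0.269
finger_force: 31.5
```

Call:
carry_out --series '[{"delta_pos": [0.005, 0.013, 0], "angular": [0, 0, 0], "fingers": 0.015}, {"delta_pos": [0.012, 0.025, 0], "angular": [0, 0, 0], "fingers": 0.015}, {"delta_pos": [0.021, 0.036, 0], "angular": [0, 0, 0], "fingers": 0.015}, {"delta_pos": [0.031, 0.045, 0], "angular": [0, 0, 0], "fingers": 0.015}, {"delta_pos": [0.043, 0.052, 0], "angular": [0, 0, 0], "fingers": 0.015}, {"delta_pos": [0.056, 0.057, 0], "angular": [0, 0, 0], "fingers": 0.015}, {"delta_pos": [0.07, 0.059, 0], "angular": [0, 0, 0], "fingers": 0.015}, {"delta_pos": [0.084, 0.059, 0], "angular": [0, 0, 0], "fingers": 0.015}, {"delta_pos": [0.098, 0.057, 0], "angular": [0, 0, 0], "fingers": 0.015}, {"delta_pos": [0.111, 0.052, 0], "angular": [0, 0, 0], "fingers": 0.015}, {"delta_pos": [0.123, 0.045, 0], "angular": [0, 0, 0], "fingers": 0.015}, {"delta_pos": [0.134, 0.036, 0], "angular": [0, 0, 0], "fingers": 0.015}]'

```text
t: 12.87
tcp_pos: [616.2, -20.4, 100.7]
tool_rot: [-3.14, -0.002, 1.837]
ft_force: [-2.3, 2.5, 9.3]
finger_gap: 0.272
finger_force: 32.1
```

```bash
python3 m.py 6
python3 - <<'E'
from h import *
s=np.load('pics/s6.npz')['frame'][245:275,380:420];t=np.load('pics/t1.npz')['frame'][185:203,364:394]
cv2.imwrite('pics/c6.png',np.vstack([cv2.resize(s,(400,300),interpolation=cv2.INTER_CUBIC),cv2.resize(t,(400,240),interpolation=cv2.INTER_CUBIC)])[...,::-1])
E
```

```text
12.8667 [616.16768023 -20.3891744  100.69652606] [-2.31909468  2.46464749  9.29441551]
scene1 red 51 386.6 254.7 (np.int64(384), np.int64(390), np.int64(249), np.int64(261)) s 396.2 389.8 399.9
scene1 grn 45 399.8 267.1 (np.int64(397), np.int64(403), np.int64(262), np.int64(272)) s 434.4 424.4 439.7
top1 red 41 372.1 193.7 (np.int64(370), np.int64(375), np.int64(189), np.int64(198)) s 396.3 391.5 403.5
top1 grn 9 385.7 198.1 (np.int64(384), np.int64(388), np.int64(197), np.int64(199)) s 428.9 426.0 437.3
scene red 38 401.2 257.2 (np.int64(398), np.int64(404), np.int64(253), np.int64(262)) s 429.0 423.1 432.9
scene grn 45 399.8 267.2 (np.int64(397), np.int64(403), np.int64(263), np.int64(272)) s 434.5 426.2 440.1
top red 42 383.8 190.4 (np.int64(381), np.int64(386), np.int64(186), np.int64(195)) s 429.4 424.3 436.0
top grn 10 385.5 198.0 (np.int64(384), np.int64(388), np.int64(197), np.int64(199)) s 428.7 425.6 436.0
```

View pics/c6.png

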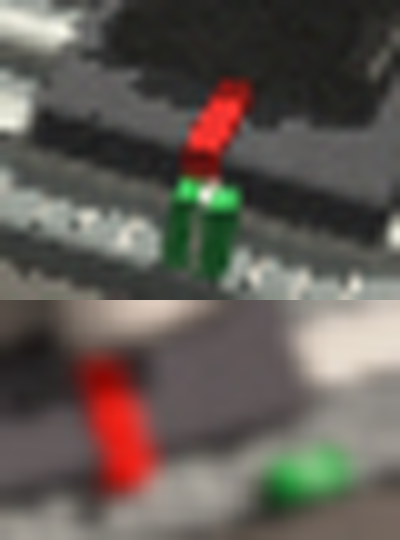

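The scene crop (top) shows the red pointer's front edge at crop (203,158), nearly in line with the white line at (207,190). The top-view crop from the start shows the clip at (307,175) and the pointer at (130,185).

Run:
```python
from h import *
u=np.array([0.281,-0.96]);w=np.array([.96,.281])
a=np.load('pics/s6.npz');b=np.load('pics/t1.npz');c=np.load('pics/t6.npz')
def p(n,s,x,y,z): 
    r=ray(s,x,y,z)[:2];print(n,'s',(r@u).round(1),'w',(r@w).round(1))
Wa=cloud(a)
print(Wa[253:266,399:402,2].round(0).tolist())
for z in(32,34):p('line scene',a,400.2,263.5,z)
for z in(36,40):p('ptr bottom front scene',a,399.2,261.8,z-8);p('ptr top front scene',a,399.8,259.8,z)
for z in(32,34):p('clip top',b,386.5,197.6,z)
for z in(36,40):p('ptr tip top1',b,373.3,198.0,z)
# pointer axis per row in top6 & scene6
for n,s in(('top1',b),('top6',c),('scene6',a)):
    h=cv2.cvtColor(s['frame'],cv2.COLOR_RGB2HSV).astype(int);m=((h[...,0]<6)|(h[...,0]>174))&(h[...,1]>130)&(h[...,2]>70);W=cloud(s)
    m&=(W[...,0]>500)&(W[...,0]<650)&(W[...,1]<-200)&(W[...,1]>-340)
    for v in np.unique(np.nonzero(m)[0]):
        x=np.nonzero(m[v])[0];r=ray(s,x.mean(),v,39)[:2];print(n,v,x.mean(),len(x),(r@u).round(1),(r@w).round(1),np.nanmedian(W[v,x,2]).round(0),np.median(h[v,x,2]))
```

```text
[[35.0, 36.0, 34.0], [36.0, 36.0, 41.0], [34.0, 33.0, 40.0], [34.0, 40.0, 39.0], [34.0, 40.0, 39.0], [40.0, 41.0, 38.0], [39.0, 39.0, 39.0], [38.0, 36.0, 35.0], [35.0, 37.0, 36.0], [31.0, 31.0, 32.0], [32.0, 34.0, 32.0], [30.0, 31.0, 32.0], [29.0, 30.0, 32.0]]
line scene s 432.1 w 459.0
line scene s 432.7 w 456.2
ptr bottom front scene s 427.1 w 469.7
ptr top front scene s 428.4 w 466.6
ptr bottom front scene s 428.3 w 464.1
ptr top front scene s 429.6 w 461.0
clip top s 432.5 w 458.3
clip top s 432.0 w 458.1
ptr tip top1 s 396.7 w 466.3
ptr tip top1 s 395.7 w 465.9
top1 189 371.0 3 397.1 491.4 41.0 104.0
top1 190 371.5 4 397.6 488.4 38.0 116.5
top1 191 371.5 4 396.8 485.7 42.0 135.0
top1 192 372.0 5 397.3 482.7 37.0 182.0
top1 193 372.0 5 396.5 480.1 35.0 197.0
top1 194 372.5 4 397.0 477.1 41.0 212.0
top1 195 372.5 4 396.2 474.5 38.0 211.0
top1 196 373.0 5 396.7 471.5 37.0 205.0
top1 197 373.0 5 395.9 468.9 38.0 190.0
top1 198 372.5 4 393.8 466.6 37.0 174.0
top1 199 372.0 1 391.7 464.3 25.0 119.0
top6 186 382.5 4 429.5 491.1 41.0 106.0
top6 187 383.0 5 430.0 488.1 38.0 122.0
top6 188 383.0 5 429.2 485.4 41.0 172.0
top6 189 383.5 4 429.7 482.4 38.0 210.5
top6 190 384.0 5 430.2 479.4 39.0 210.0
top6 191 384.5 4 430.7 476.5 40.0 214.0
top6 192 384.5 4 429.9 473.8 39.0 212.0
top6 193 385.0 5 430.4 470.8 38.0 200.0
top6 194 384.5 4 428.3 468.6 37.0 193.5
top6 195 384.5 4 427.5 465.9 38.0 161.0
scene6 253 403.0 3 428.0 491.4 39.0 113.0
scene6 254 402.5 4 428.2 487.0 40.0 142.0
scene6 255 402.0 5 428.3 482.7 39.0 233.0
scene6 256 402.0 5 429.4 478.9 40.0 237.0
scene6 257 401.0 5 428.5 474.1 39.0 235.0
scene6 258 400.5 4 428.7 469.8 40.0 237.5
scene6 259 400.0 5 428.8 465.5 39.0 222.0
scene6 260 399.5 4 428.9 461.3 37.0 96.0
scene6 261 399.5 4 430.0 457.7 35.0 101.0
scene6 262 400.5 2 433.1 455.1 31.0 106.5
```

Call:
carry_out --series '[{"delta_pos": [0.009, -0.011, 0], "angular": [0, 0, 0], "fingers": 0.015}, {"delta_pos": [0.016, -0.023, 0], "angular": [0, 0, 0], "fingers": 0.015}, {"delta_pos": [0.021, -0.036, 0], "angular": [0, 0, 0], "fingers": 0.015}, {"delta_pos": [0.023, -0.05, 0], "angular": [0, 0, 0], "fingers": 0.015}, {"delta_pos": [0.023, -0.063, 0], "angular": [0, 0, 0], "fingers": 0.015}, {"delta_pos": [0.023, -0.063, 0], "angular": [0, 0, 0], "fingers": 0.015}, {"delta_pos": [0.023, -0.063, 0], "angular": [0, 0, 0], "fingers": 0.015}]'

```text
t: 13.55
tcp_pos: [640.6, -85.6, 101.1]
tool_rot: [3.14, 0.001, 1.835]
ft_force: [2.5, -0.1, 6.6]
finger_gap: 0.27
finger_force: 31.6
```

```bash
python3 m.py 7|grep -v 1\
python3 - <<'E'
from h import *
s=np.load('pics/s7.npz')['frame'][245:275,380:420];t=np.load('pics/t7.npz')['frame'][180:204,370:402]
cv2.imwrite('pics/c7.png',np.hstack([cv2.resize(s,(400,300),interpolation=cv2.INTER_CUBIC),cv2.resize(t,(400,300),interpolation=cv2.INTER_CUBIC)])[...,::-1])
u=np.array([0.281,-0.96]);w=np.array([.96,.281])
# expected clip direction: pixel track of pointer top-line extended across clip at z=33
for n in('s7','t7'):
    s=np.load(f'pics/{n}.npz');T=np.linalg.inv(s['world_from_camera'])
    o=(380,245,10) if n=='s7' else (370,180,12.5)
    for sv in(428,430,432,434):
        P=np.array([[*(sv*u+wv*w),z] for wv,z in((480,39),(466,39),(462,33),(456,33))])
        p=cv2.projectPoints(P,cv2.Rodrigues(T[:3,:3])[0],T[:3,3],s['mtx'],s['distortion'])[0].reshape(-1,2)
        print(n,sv,((p-[o[0]-.5,o[1]-.5])*o[2]).round().tolist())
E
```

```text
13.55 [640.59395207 -85.60078784 101.12051512] [ 2.45585676 -0.07523759  6.63181319]
scene red 39 402.5 257.4 (np.int64(400), np.int64(406), np.int64(253), np.int64(262)) s 432.0 426.6 435.9
top grn 10 385.5 198.0 (np.int64(384), np.int64(388), np.int64(197), np.int64(199)) s 428.9 424.6 437.6
s7 428 [[222.0, 110.0], [204.0, 143.0], [195.0, 174.0], [187.0, 188.0]]
s7 430 [[230.0, 113.0], [212.0, 145.0], [204.0, 176.0], [196.0, 190.0]]
s7 432 [[239.0, 115.0], [221.0, 148.0], [212.0, 179.0], [204.0, 193.0]]
s7 434 [[248.0, 118.0], [230.0, 150.0], [221.0, 181.0], [213.0, 196.0]]
t7 428 [[172.0, 130.0], [190.0, 191.0], [189.0, 213.0], [197.0, 239.0]]
t7 430 [[180.0, 128.0], [199.0, 189.0], [198.0, 211.0], [206.0, 237.0]]
t7 432 [[189.0, 125.0], [208.0, 187.0], [207.0, 208.0], [215.0, 235.0]]
t7 434 [[198.0, 123.0], [217.0, 184.0], [216.0, 206.0], [224.0, 232.0]]
```

View pics/c7.png

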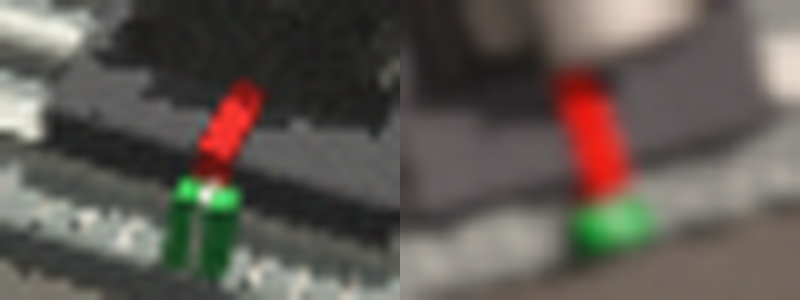

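Call:
carry_out --series '[{"delta_pos": [-0.001, -0.008, 0], "angular": [0, 0, 0], "fingers": 0.015}, {"delta_pos": [-0.003, -0.016, 0], "angular": [0, 0, 0], "fingers": 0.015}, {"delta_pos": [-0.003, -0.016, 0], "angular": [0, 0, 0], "fingers": 0.015}, {"delta_pos": [-0.003, -0.016, 0], "angular": [0, 0, 0], "fingers": 0.015}, {"delta_pos": [-0.003, -0.016, 0], "angular": [0, 0, 0], "fingers": 0.05}, {"delta_pos": [-0.003, -0.016, 0], "angular": [0, 0, 0], "fingers": 0.0854}, {"delta_pos": [-0.003, -0.016, 0], "angular": [0, 0, 0], "fingers": 0.0854}, {"delta_pos": [-0.003, -0.016, 0], "angular": [0, 0, 0], "fingers": 0.0854}, {"delta_pos": [-0.003, -0.016, 0.02], "angular": [0, 0, 0], "fingers": 0.0854}, {"delta_pos": [-0.003, -0.016, 0.05], "angular": [0, 0, 0], "fingers": 0.0854}, {"delta_pos": [-0.003, -0.016, 0.08], "angular": [0, 0, 0], "fingers": 0.0854}, {"delta_pos": [-0.003, -0.016, 0.1], "angular": [0, 0, 0], "fingers": 0.0854}]'

```text
t: 14.65
tcp_pos: [637.1, -100.6, 202.6]
tool_rot: [3.141, 0.001, 1.836]
ft_force: [1.0, -0.0, 1.2]
finger_gap: 0.997
finger_force: 0.0
```

Call:
carry_out --series '[{"delta_pos": [-0.02, 0.04, 0.02], "angular": [0, 0, 0], "fingers": 0.0854}, {"delta_pos": [-0.04, 0.08, 0.03], "angular": [0, 0, 0], "fingers": 0.0854}, {"delta_pos": [-0.06, 0.12, 0.03], "angular": [0, 0, 0], "fingers": 0.0854}, {"delta_pos": [-0.08, 0.16, 0.03], "angular": [0, 0, 0], "fingers": 0.0854}, {"delta_pos": [-0.1, 0.2, 0.03], "angular": [0, 0, 0], "fingers": 0.0854}, {"delta_pos": [-0.12, 0.23, 0.03], "angular": [0, 0, 0], "fingers": 0.0854}, {"delta_pos": [-0.12, 0.23, 0.03], "angular": [0, 0, 0], "fingers": 0.0854}, {"delta_pos": [-0.12, 0.23, 0.03], "angular": [0, 0, 0], "fingers": 0.0854}]'

```text
t: 15.32
tcp_pos: [514.4, 132.3, 230.2]
tool_rot: [-3.14, -0.001, 1.841]
ft_force: [-1.3, -0.4, 0.6]
finger_gap: 0.998
finger_force: 0.0
```

```bash
python3 m.py 8|grep -v 1\
python3 - <<'E'
from h import *
s=np.load('pics/s8.npz')['frame'][190:280,300:420];t=np.load('pics/t8.npz')['frame'][160:210,290:402]
s2=np.load('pics/s8.npz')['frame'][245:275,380:420];t2=np.load('pics/t8.npz')['frame'][180:204,370:402]
R=lambda i:cv2.resize(i,(400,300),interpolation=cv2.INTER_CUBIC)
cv2.imwrite('pics/c8.png',np.vstack([np.hstack([R(s),R(t)]),np.hstack([R(s2),R(t2)])])[...,::-1])
E
```

```text
15.3167 [514.40041798 132.26173458 230.20743212] [-1.25543628 -0.43031565  0.57846233]
scene red 40 402.8 257.4 (np.int64(400), np.int64(406), np.int64(253), np.int64(262)) s 432.5 427.0 436.6
top red 43 384.8 190.3 (np.int64(382), np.int64(388), np.int64(186), np.int64(195)) s 431.5 427.0 437.9
top grn 10 385.5 198.0 (np.int64(384), np.int64(388), np.int64(197), np.int64(199)) s 428.8 425.0 437.8
```

View pics/c8.png

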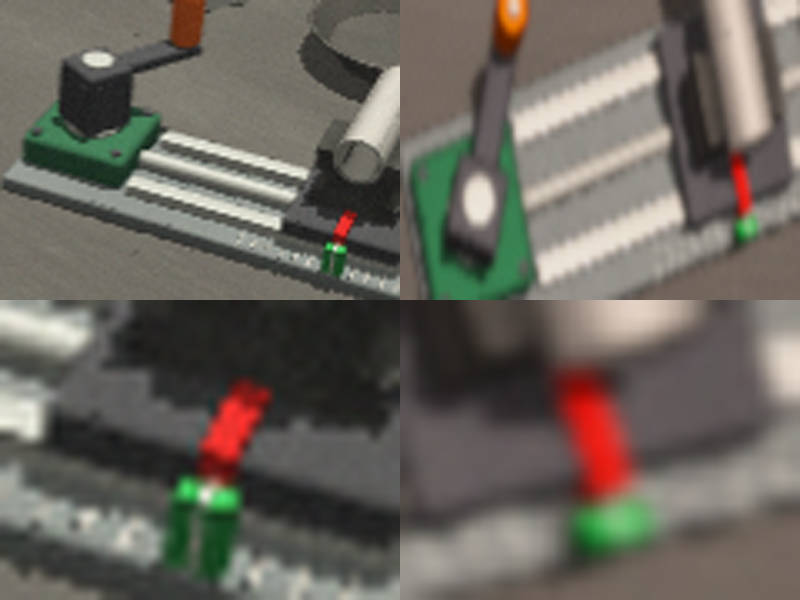

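The crank is seated, with the hub on the white collar. The red pointer lines up with the clip's white line in both views, and the arm is clear.

Run:
```python
from h import *
W=cloud(np.load('pics/s8.npz'));print(np.nanmedian(W[205:211,326:333,2]))
print(arm.job_done())
```

```text
90.8657172127161
the job is handed in; nothing more can be done
None
```

The crank is seated on the shaft and was wound clockwise by its handle about 1.8 turns. The red pointer now stands within about 1 mm of the green clip's white line, and I handed the job in at about 15 s with the arm clear.

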